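# Open the counterweighted sample box and put the dropper bottle away

### The arm

A 6-joint arm with a two-finger parallel gripper is mounted at the origin on a cart in front of the work surface, level with it; the furniture and walls round the work are solid. World frame = base frame: x ahead of the robot, y to its left, z up, the work surface at z = 0. Lengths are in m, angles in rad, forces in N, time in s.
With the tool pointing down it reaches from about 0.3 to 0.875 m from the base axis. Payload 6.4 kg.
Tool frame: the origin (TCP) lies between the finger pads; the fingertips stand 17 mm ahead of it and the grasp point (between the pads) lies 2 mm behind it; z points along the fingers, y is the line along which they close (so a half turn about z gives the same grasp; the last joint's range is limited). The gripper opens to 88 mm and grips with 3 to 60 N. Pads are 18 mm wide; open, the fingers measure 123 mm over their backs; the gripper's body (75 mm by 187 mm) begins 45 mm behind the grasp point.
Start: joints at [1.016, 0.181, 1.607, -0, 1.354, -0.206], TCP at [0.197, 0.54, 0.256] pointing down, gripper open.
Joint ranges: [-2.99, 2.99], [-0.89, 2.07], [0.3, 2.58], [-1.14, 4.28], [0, 2.63], [-3.12, 3.12]. Speed limits (rad/s): [2.57, 2.57, 3.01, 3.14, 3.14, 3.14].

### API

Orientations are given as a unit quaternion [w, x, y, z].
In Python, from plant import status, viewer, ticket gives the robot as it stands. The module is installed in compiled form; this text tells all that it offers.
- The arm moves only by the shell command python3 -m inch 'ROWS'. ROWS is JSON, a list of rows, each a list of 7 numbers: the closure in counts, from 0 (fully open) to 255 (shut), then the shift along the world's x, y, z in m, then the turn, a rotation vector about the world's x, y, z in degrees. A call has 1 to 10 rows; each row shifts and turns the commanded pose from where the row before left it; what a row does not reach is not made up. A row lasts 1/8 s, in which the tool goes at most 62.5 mm and 10.7 degrees, less where a joint would pass 70% of its speed; a pose out of reach is approached as far as the arm can. A call is refused whole if a number of a shift passes 0.0625 or a number of a turn 10.7, either way. A call with a gripper value outside its range is refused whole. The fingers move at their own pace and stop on an object; the grip force is fixed at half the most. Time passes only in rows, so rows that do not move let the fingers close. It gives the time, the measured TCP pose, the force, the opening and the grip force at its end, in the units of the state.
- status.sense(): the state, without advancing time (a new reading comes with each control period).
- viewer.grab_frame(name): name is "side" or "top" or "wrist"; returns the picture (420x560x3 uint8, blue, green, red); there is no depth.
- viewer.camera_params(name): a dict with "intrinsics" (3x3 intrinsics, pixels), "eye" and "attitude" of the camera in the world; the wrist camera has in their place "mount" (4x4, takes a point from camera to tool coordinates, whose origin is the TCP and whose axes are the flange's). Camera axes: x right, y up, looking along -z (the intrinsics and any distortion apply to the point x, -y, -z); pixel columns grow to the right and rows downward; lengths in m; the calibration is good to about 2 mm. A picture is of the moment at which its call begins: read the wrist's pose just before it. camera_params takes no time and is no camera call.
- ticket.finish_job(): hands the job in; it is judged then, once.
The state is a dict: "time_s": time; "qpos": joint angles; "qd": joint speeds; "joint_torque": joint torques, N m; "ee_pos": TCP position; "eef_rot": TCP orientation; "force": force on the tool from outside, world axes, zero at the start; "moment": the same for the moment, N m; "gripper_width": finger opening in m; "grasp_force": force on a finger pad.
Only numpy, scipy, OpenCV 4.12 (cv2) and the standard library are available. Lean on these libraries where they do the work, as an engineer would, in place of code of your own. Each camera call takes 0.05 s, during which the arm holds its last target. There are 200 camera calls.

### The job

Lift the counterweighted lid of the grey sample box by its bar handle, past its balance point, and guide it gently all the way back until it rests open by itself on its stop; do not fling it, let it slam or force it against the stop. Then stand the amber dropper bottle from the table upright in the empty socket of the rack inside the box, right down on the socket's floor, and leave the lid open. Leave the dropper bottle that is already in the box and the blue glue stick where they are.

Things in the scene. Friction and masses are not known exactly. Their poses are not given: they have to be found in the camera images.
- sample_box: grey open-topped steel box, fixed to the table, 116 mm (its x) by 236 mm (its y) by 120 mm high, walls 3 mm; origin at the centre of its underside, x points away from the robot, z up; turned up to 0.2 rad about z. Inside, a white rack block (top 38 mm above the table) has two round sockets 34 mm wide, 30 mm deep, at its y = -45 mm (empty) and y = +45 mm (holds a dropper bottle)
- hinge (a point): middle of the lid's hinge axis, at the far (+x) rim of the box, 64 mm from the box's origin along its x and 127 mm above the table; the axis runs along the box's y
- handle (a point): middle of the lid's bar handle, on the bar's axis: round steel bar 10 mm thick, parallel to the hinge axis, 94 mm clear between its end stems, 165 mm from the hinge axis and, with the lid shut, at its height (127 mm above the table); 40 mm free between the bar and the front of the box. Lifting needs about 2 to 4 N here; beyond balance the lid pulls open with up to about 4 N
- lid (a joint): lid angle in rad: 0 shut (level), grows as the handle rises and swings over the hinge away from the robot. It falls shut by itself below a balance point at about 0.6 to 1.0 rad and falls open beyond it, until it rests on its stop anywhere between 1.5 and 2.15 rad: set differently each time, to be found by feel (the load at the handle jumps). Lid 0.5 kg; hinge damped, 0.15 N m s/rad
- socket (a point): centre of the floor of the empty socket, 8 mm above the table; 34 mm wide, mouth 30 mm higher; 65 mm to the box's side wall, 50 mm to its front and back walls
- dropper_a: the loose amber dropper bottle standing on the table: body 30 mm wide and 62 mm high, neck 22 mm wide up to 75 mm, black bulb 14 mm wide from 75 to 102 mm; origin at the centre of its underside, z along the bottle; 60 g
- dropper_b: a like amber dropper bottle that already stands in the other socket in the box; origin at the centre of its underside; leave it
- glue_stick: blue and white glue stick, 28 mm wide, 98 mm high, standing on the table, where the dropper bottle may stand another time; origin at the centre of its underside; leave it
- counterweight: dark steel counterweight bar, 26 mm thick, 234 mm long, about 0.5 kg (it differs), on the lid's two cheeks; origin at its middle, 70 mm straight above the hinge axis when the lid is shut. It swings back and down as the lid opens and comes to lie on a rubber-topped stop screw of unknown height behind the box; a push at the handle bears on the stop 2.5 times as hard

How it is judged:
On the way, in this order (a step that is already met when the one before it is completed fails the run):
1. the lid rests open on its stop by itself, beyond 1.4 rad, still and untouched (value of joint lid above 1.4 rad and velocity of joint lid between -0.1 and 0.1 rad/s and contact force between each of the fingers, the arm and sample_box below 0.1 N), for 0.2 s.
2. the dropper bottle stands in the empty socket (horizontal distance between dropper_a and socket below 0.006 m and z of dropper_a in the frame of socket below 0.004 m and angle between dropper_a's own z axis and vertical below 0.12 rad), for 0.2 s.
At the end, for the whole second after the job is handed in: the lid rests open by itself beyond 1.4 rad; the loose dropper bottle stands upright (within 0.12 rad) and still in the empty socket, within 6 mm of its centre and 4 mm of its floor; the other dropper bottle is within 12 mm and the glue stick within 20 mm of where it stood (all of step 2 and value of joint lid above 1.4 rad and velocity of joint lid between -0.1 and 0.1 rad/s and linear speed of dropper_a below 0.02 m/s and distance of dropper_b from where it was at the start of the episode below 0.012 m and distance of glue_stick from where it was at the start of the episode below 0.02 m); the robot touches nothing.
It fails at once if the lid is flung or slams (faster than 1.5 rad/s) (velocity of joint lid above 1.5 rad/s or velocity of joint lid below -1.5 rad/s).
It fails at once if the lid is forced against its stop (the counterweight presses on the stop with more than 40 N, which takes a push of some 13 N at the handle) (contact force between counterweight and anything else above 40 N).
It fails at once if the glue stick or the other dropper bottle is knocked about (distance of any of glue_stick, dropper_b from where it was at the start of the episode above 0.03 m or angle between any of glue_stick, dropper_b's own z axis and vertical above 0.3 rad).
It also fails if it takes over 72 s, if anything falls off the work surface, if the arm or the gripper's body presses on something with over 40 N, if the wrist force passes 120 N, or if a joint passes its speed limit or range.

## Working session

There is one attempt and no reset: what is moved stays moved. The work goes in short steps, Python scripts to look and compute and a shell command to move; the robot and the scene stay as the last step left them, time stands still between calls to the robot, and variables do not carry over. Pictures are saved under pics/ and viewed, at most 10 in all, crops included, and the job is handed in when it is done.

```bash
mkdir -p pics
cat > h.py <<'E'
import numpy as np,cv2
from plant import status,viewer
from scipy.spatial.transform import Rotation as R
def cam(n):
    p=viewer.camera_params(n);K=np.array(p["intrinsics"])
    if n=="wrist":
        s=status.sense();M=np.array(p["mount"]);q=np.array(s["eef_rot"])
        Rt=R.from_quat(q[[1,2,3,0]]).as_matrix()
        return K,Rt@M[:3,:3],Rt@M[:3,3]+np.array(s["ee_pos"])
    a=np.array(p["attitude"])
    Rm=a if a.shape==(3,3) else R.from_quat(a[[1,2,3,0]]).as_matrix()
    return K,Rm,np.array(p["eye"])
def ray(c,u,v):
    K,Rm,e=c;d=np.linalg.solve(K,[u,v,1.]);d=Rm@(d*[1,-1,-1]);return e,d/np.linalg.norm(d)
def onz(c,u,v,z):
    e,d=ray(c,u,v);return e+d*(z-e[2])/d[2]
def tri(c1,p1,c2,p2):
    a,d=ray(c1,*p1);b,f=ray(c2,*p2)
    t=np.linalg.lstsq(np.c_[d,-f],b-a,rcond=None)[0];x=a+t[0]*d;y=b+t[1]*f
    return (x+y)/2,np.linalg.norm(x-y)
def proj(c,P):
    K,Rm,e=c;q=Rm.T@(np.array(P)-e);q=q*[1,-1,-1];q=K@(q/q[2]);return q[:2]
E
python3 - <<'E'
from h import *
s=status.sense();print(s)
for n in ("side","top"):
    print(n,viewer.camera_params(n));cv2.imwrite(f"pics/{n}0.png",viewer.grab_frame(n))
print(viewer.camera_params("wrist"))
a=cv2.imread("pics/side0.png");b=cv2.imread("pics/top0.png")
E
```

```text
{'time_s': 0.0, 'qpos': array([ 1.01571565e+00,  1.81495884e-01,  1.60799524e+00, -2.15722341e-05,
        1.35380197e+00, -2.06271142e-01]), 'qd': array([-1.41311708e-03,  1.66793254e-04, -2.25194396e-03,  1.02122972e-03,
       -9.55306560e-04,  6.32005439e-05]), 'joint_torque': array([ 5.23881261e-05, -4.33862078e+01, -3.41846645e+01,  7.02155661e-02,
        3.85213096e-02, -2.02068723e-04]), 'ee_pos': array([0.19622577, 0.53994576, 0.25484168]), 'eef_rot': array([-3.06119958e-04,  1.73519605e-01,  9.84830048e-01, -7.93267898e-04]), 'force': array([ 0.21885822, -0.53245977,  0.18719913]), 'moment': array([ 0.04080255, -0.01663775, -0.01213516]), 'grasp_force': 0.0, 'gripper_width': 0.08791546153751395}
side {'intrinsics': array([[541.72100988,   0.        , 279.6113378 ],
       [  0.        , 541.72100988, 204.06776595],
       [  0.        ,   0.        ,   1.        ]]), 'eye': array([ 1.06200106, -0.23962242,  1.13282586]), 'attitude': array([0.81355542, 0.22262908, 0.14302752, 0.5177905 ])}
top {'intrinsics': array([[433.25737838,   0.        , 286.03479233],
       [  0.        , 433.25737838, 210.28631456],
       [  0.        ,   0.        ,   1.        ]]), 'eye': array([0.37069122, 0.02275287, 1.03265431]), 'attitude': array([-0.69508645, -0.06787172,  0.06910768,  0.71237096])}
{'intrinsics': array([[311.19072425,   0.        , 281.20202644],
       [  0.        , 311.19072425, 207.4420097 ],
       [  0.        ,   0.        ,   1.        ]]), 'mount': array([[ 1.27725699e-04,  9.62816446e-01,  2.70156390e-01,
         6.98396562e-02],
       [ 9.99999908e-01, -1.21587857e-05, -4.29451283e-04,
        -2.73993512e-04],
       [-4.10197984e-04,  2.70156420e-01, -9.62816359e-01,
        -1.28036471e-01],
       [ 0.00000000e+00,  0.00000000e+00,  0.00000000e+00,
         1.00000000e+00]])}
```

View pics/side0.png

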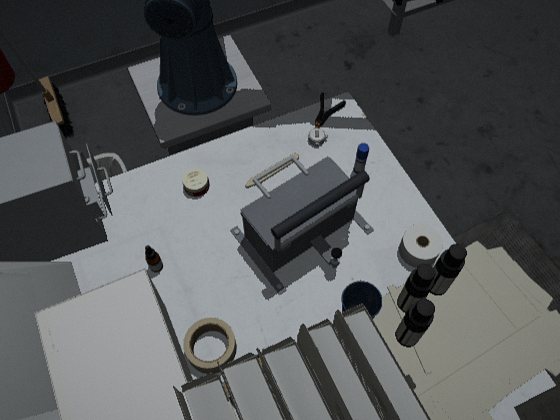

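View pics/top0.png

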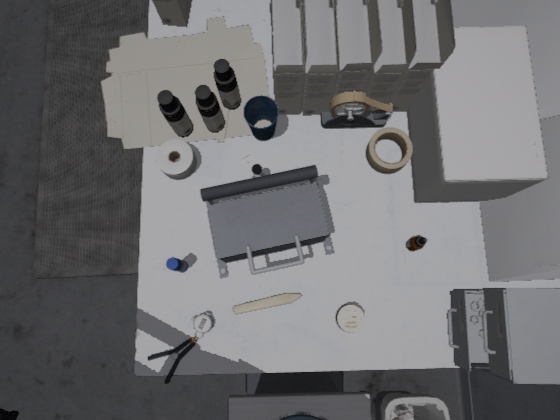

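The side view shows the box at about (300,210), the amber bottle at (153,258), the glue stick at (361,155), and a wooden stick behind the handle. In the top view the handle bar runs (250,270)–(302,262), the amber bottle is at about (416,243), the blue glue stick at (175,265) and the counterweight (202,190)–(316,173).

Run:
```python
from h import *
t=cam("top");s=cam("side")
print("tcp top",proj(t,[.197,.54,.256]),"side",proj(s,[.197,.54,.256]))
for n,p in dict(bar1=(250,270),bar2=(302,262)).items(): print(n,onz(t,*p,.127))
print("cw",onz(t,202,190,.197),onz(t,316,173,.197))
for n,z,p in (("glue",.098,(174,265)),("botbulb",.1,(421,241)),("botbase",0,(412,247))): print(n,onz(t,*p,z),proj(s,onz(t,*p,z)))
for n,f in(("top",2),("side",2)):
    im=cv2.imread(f"pics/{n}0.png")
    if n=="top": c=im[150:290,150:450]
    else: c=im[120:300,130:400]
    c=cv2.convertScaleAbs(c,alpha=1.6,beta=20)
    if n=="top": a=cv2.resize(c,None,fx=2.6,fy=2.6,interpolation=cv2.INTER_CUBIC)
    else: b=cv2.resize(c,None,fx=2.9,fy=2.9,interpolation=cv2.INTER_CUBIC)
cv2.imwrite("pics/t1.png",a);cv2.imwrite("pics/s1.png",b)
```

```text
tcp top [-19.52227662 408.65912641] side [420.03242508  -5.16029056]
bar1 [0.4242626  0.09677664 0.127     ]
bar2 [ 0.43813126 -0.01157138  0.127     ]
cw [0.57997583 0.18493801 0.197     ] [ 0.60933936 -0.04249976  0.197     ]
glue [0.44062473 0.26208481 0.098     ] [361.43601807 145.58009179]
botbulb [ 0.47903842 -0.27136836  0.1       ] [151.15387324 243.90017093]
botbase [ 0.47680294 -0.2801978   0.        ] [156.17418784 264.16287202]
```

View pics/t1.png

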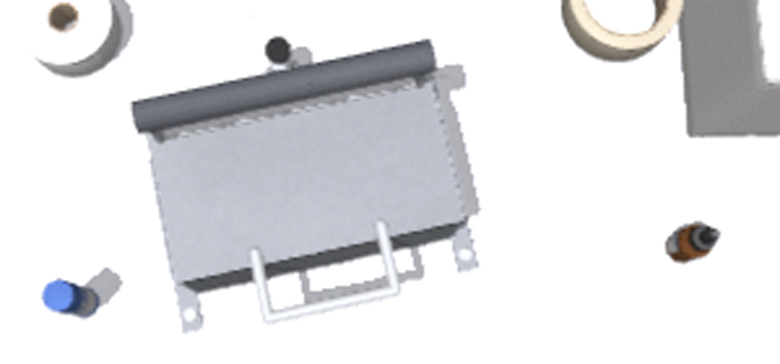

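View pics/s1.png

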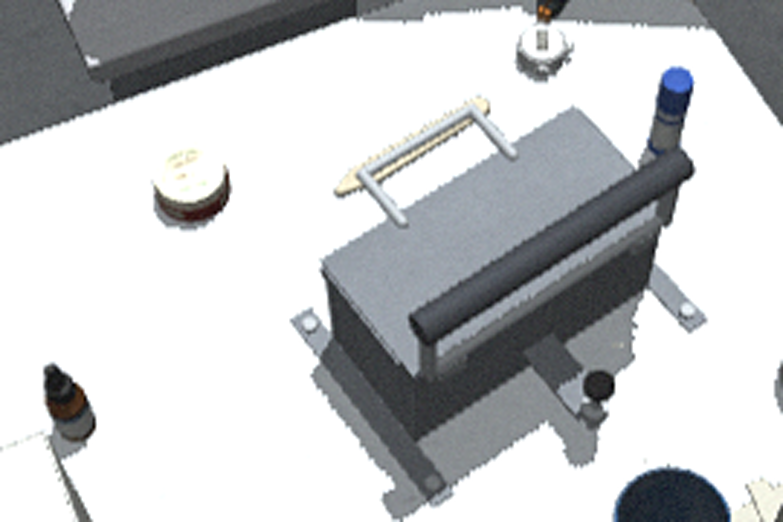

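The bar's corners are at crop top (269,317), (393,290) and side (476,113), (362,176). The loose bottle's bulb tip is at top (712,232), side (50,370), and the stop screw is behind the box.

Run:
```python
from h import *
t=cam("top");s=cam("side")
T=lambda u,v:(u/2.6+150,v/2.6+150)
S=lambda u,v:(u/2.9+130,v/2.9+120)
P={}
for n,a,b in (("barL",(269,317),(476,113)),("barR",(393,290),(362,176)),("cwL",(136,117),(684,168)),("cwR",(432,54),(424,330)),("bulb",(712,232),(50,370)),("glue",(60,295),(677,77)),("bolt_f",(466,255),(309,323)),("screw",(278,49),(598,386))):
    P[n],g=tri(t,T(*a),s,S(*b));print(n,P[n].round(4),round(g,4))
h=(P["barL"]+P["barR"])/2;d=P["barL"]-P["barR"]
print("handle",h,"len",np.linalg.norm(d),"yaw",np.arctan2(-d[0],d[1]))
c=(P["cwL"]+P["cwR"])/2;e=P["cwL"]-P["cwR"]
yaw=np.arctan2(-e[0],e[1]);print("cw",c,np.linalg.norm(e),"yaw",yaw)
x=np.array([np.cos(yaw),np.sin(yaw)]);y=np.array([-x[1],x[0]])
print("handle->cw in box",(c-h)[:2]@x,(c-h)[:2]@y)
# bottle body in the two views: brown mask
for n,r in (("top",(390,215,450,270)),("side",(135,235,175,285))):
    im=cv2.imread(f"pics/{n}0.png")[r[1]:r[3],r[0]:r[2]].astype(int)
    m=(im.max(2)<110)&((im[...,2]-im[...,0]>12)); v,u=np.nonzero(m);print(n,u.mean()+r[0],v.mean()+r[1],m.sum())
    m=(im.max(2)<110);v,u=np.nonzero(m);print("dark bbox",u.min()+r[0],u.max()+r[0],v.min()+r[1],v.max()+r[1])
```

```text
barL [0.4211 0.0918 0.1198] 0.0034
barR [ 0.4392 -0.0111  0.1213] 0.0023
cwL [0.5719 0.1857 0.1879] 0.0004
cwR [ 0.6148 -0.0419  0.1955] 0.0025
bulb [ 0.4826 -0.2804  0.0965] 0.0029
glue [0.4443 0.2651 0.0967] 0.0011
bolt_f [ 0.4787 -0.082   0.0041] 0.0001
screw [0.6563 0.0823 0.0775] 0.0016
handle [0.43014664 0.04034284 0.12054225] len 0.10447401386337035 yaw 0.17347882874398474
cw [0.59335333 0.07191267 0.19171535] 0.2318106943656156 yaw 0.18664589918532656
handle->cw in box 0.16623036902413765 0.0007362272857969461
top 413.9891304347826 244.20652173913044 92
dark bbox 406 426 235 250
side 153.61194029850748 259.32835820895525 67
dark bbox 145 162 245 284
```

```bash
python3 - <<'E'
from h import *
t=cam("top");s=cam("side")
for p in ((352,310),(300,328),(182,390),(400,400)):
    e,d=ray(s,*p)
    for z in (0,.1,.2,.25,.3,.35,.4):
        P=onz(s,*p,z);print(p,z,P.round(3),proj(t,P).round(0))
E
python3 -m inch '[[150,0.023,-0.05,0,0,0,-6],[150,0.023,-0.05,0,0,0,-6],[150,0.023,-0.05,0,0,0,-6],[150,0.023,-0.05,0,0,0,-6],[150,0.023,-0.05,0,0,0,-6],[150,0.023,-0.05,0,0,0,-6],[150,0.023,-0.05,0,0,0,-6],[150,0.023,-0.05,0,0,0,-6],[150,0.023,-0.05,0,0,0,-6],[150,0.023,-0.05,0,0,0,-6]]'
```

```text
(352, 310) 0 [0.762 0.072 0.   ] [263. 137.]
(352, 310) 0.1 [0.788 0.044 0.1  ] [272. 111.]
(352, 310) 0.2 [0.815 0.017 0.2  ] [284.  78.]
(352, 310) 0.25 [0.828 0.003 0.25 ] [291.  59.]
(352, 310) 0.3 [ 0.841 -0.011  0.3  ] [298.  38.]
(352, 310) 0.35 [ 0.855 -0.024  0.35 ] [306.  15.]
(352, 310) 0.4 [ 0.868 -0.038  0.4  ] [316. -12.]
(300, 328) 0 [ 0.75  -0.048  0.   ] [311. 141.]
(300, 328) 0.1 [ 0.777 -0.065  0.1  ] [320. 114.]
(300, 328) 0.2 [ 0.805 -0.082  0.2  ] [332.  81.]
(300, 328) 0.25 [ 0.819 -0.091  0.25 ] [338.  63.]
(300, 328) 0.3 [ 0.832 -0.099  0.3  ] [346.  42.]
(300, 328) 0.35 [ 0.846 -0.108  0.35 ] [354.  18.]
(300, 328) 0.4 [ 0.86  -0.116  0.4  ] [363.  -8.]
(182, 390) 0 [ 0.764 -0.321  0.   ] [419. 133.]
(182, 390) 0.1 [ 0.79  -0.314  0.1  ] [428. 106.]
(182, 390) 0.2 [ 0.817 -0.307  0.2  ] [439.  74.]
(182, 390) 0.25 [ 0.83  -0.303  0.25 ] [445.  55.]
(182, 390) 0.3 [ 0.843 -0.299  0.3  ] [452.  34.]
(182, 390) 0.35 [ 0.856 -0.296  0.35 ] [460.  11.]
(182, 390) 0.4 [ 0.869 -0.292  0.4  ] [469. -16.]
(400, 400) 0 [0.967 0.068 0.   ] [263.  63.]
(400, 400) 0.1 [0.975 0.041 0.1  ] [273.  37.]
(400, 400) 0.2 [0.984 0.014 0.2  ] [284.   6.]
(400, 400) 0.25 [ 0.988 -0.     0.25 ] [290. -12.]
(400, 400) 0.3 [ 0.992 -0.014  0.3  ] [297. -32.]
(400, 400) 0.35 [ 0.996 -0.027  0.35 ] [305. -55.]
(400, 400) 0.4 [ 1.001 -0.041  0.4  ] [314. -80.]
time_s: 1.35
ee_pos: [0.4268, 0.0386, 0.2556]
eef_rot: [0.0, 0.644, 0.765, 0.0]
force: [0.2, 0.0, -0.2]
gripper_width: 0.0364
grasp_force: 0.0
```

Run:
```python
from h import *
c=cam("wrist");im=viewer.grab_frame("wrist");cv2.imwrite("pics/w1.png",im)
for P in ((.4211,.0918,.127),(.4392,-.0111,.127),(.430,.040,.127)): print(proj(c,P))
```

```text
[286.00972276 140.8293123 ]
[285.87086033 259.47630964]
[285.69212052 203.66400792]
```

View pics/w1.png

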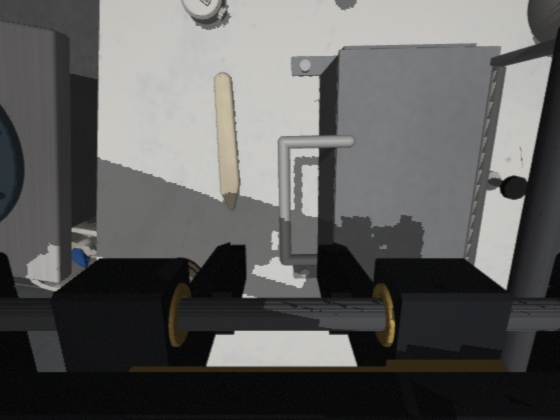

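The wrist view shows the bar at column ~285, rows 141–259, exactly as predicted and parallel to the pads. I'll descend and grip.

```bash
python3 -m inch '[[150,0.003,0.001,-0.033,0,0,0],[150,0,0,-0.033,0,0,0],[150,0,0,-0.033,0,0,0],[150,0,0,-0.032,0,0,0],[150,0,0,0,0,0,0]]' && python3 -m inch '[[255,0,0,0,0,0,0],[255,0,0,0,0,0,0],[255,0,0,0,0,0,0],[255,0,0,0,0,0,0],[255,0,0,0,0,0,0]]'
python3 - <<'E'
import numpy as np
h=np.array([.592,.070]);u=np.array([.984,.179])
prev=None
for k in range(0,31):
    th=k*.075;p=np.r_[h-.165*np.cos(th)*u,.127+.165*np.sin(th)]
    if prev is not None: print(k,round(th,3),(p-prev).round(4),p.round(3))
    prev=p
E
```

```text
time_s: 2.02
ee_pos: [0.4272, 0.0419, 0.1225]
eef_rot: [-0.003, 0.643, 0.766, -0.002]
force: [-0.3, -0.7, -0.2]
gripper_width: 0.0361
grasp_force: 0.0
time_s: 2.65
ee_pos: [0.4291, 0.0412, 0.1257]
eef_rot: [-0.0, 0.642, 0.766, -0.001]
force: [-6.2, -1.7, 6.6]
gripper_width: 0.0087
grasp_force: 28.9
1 0.075 [0.0005 0.0001 0.0124] [0.43  0.041 0.139]
2 0.15 [0.0014 0.0002 0.0123] [0.431 0.041 0.152]
3 0.225 [0.0023 0.0004 0.0122] [0.434 0.041 0.164]
4 0.3 [0.0032 0.0006 0.0119] [0.437 0.042 0.176]
5 0.375 [0.004  0.0007 0.0117] [0.441 0.043 0.187]
6 0.45 [0.0049 0.0009 0.0113] [0.446 0.043 0.199]
7 0.525 [0.0057 0.001  0.0109] [0.452 0.044 0.21 ]
8 0.6 [0.0065 0.0012 0.0105] [0.458 0.046 0.22 ]
9 0.675 [0.0072 0.0013 0.0099] [0.465 0.047 0.23 ]
10 0.75 [0.008  0.0014 0.0094] [0.473 0.048 0.239]
11 0.825 [0.0086 0.0016 0.0087] [0.482 0.05  0.248]
12 0.9 [0.0092 0.0017 0.008 ] [0.491 0.052 0.256]
13 0.975 [0.0098 0.0018 0.0073] [0.501 0.053 0.264]
14 1.05 [0.0103 0.0019 0.0066] [0.511 0.055 0.27 ]
15 1.125 [0.0108 0.002  0.0057] [0.522 0.057 0.276]
16 1.2 [0.0112 0.002  0.0049] [0.533 0.059 0.281]
17 1.275 [0.0115 0.0021 0.004 ] [0.545 0.061 0.285]
18 1.35 [0.0118 0.0021 0.0032] [0.556 0.064 0.288]
19 1.425 [0.012  0.0022 0.0023] [0.568 0.066 0.29 ]
20 1.5 [0.0121 0.0022 0.0013] [0.581 0.068 0.292]
21 1.575 [0.0122 0.0022 0.0004] [0.593 0.07  0.292]
22 1.65 [ 0.0122  0.0022 -0.0005] [0.605 0.072 0.291]
23 1.725 [ 0.0121  0.0022 -0.0014] [0.617 0.075 0.29 ]
24 1.8 [ 0.012   0.0022 -0.0024] [0.629 0.077 0.288]
25 1.875 [ 0.0117  0.0021 -0.0033] [0.641 0.079 0.284]
26 1.95 [ 0.0115  0.0021 -0.0041] [0.652 0.081 0.28 ]
27 2.025 [ 0.0111  0.002  -0.005 ] [0.663 0.083 0.275]
28 2.1 [ 0.0107  0.002  -0.0058] [0.674 0.085 0.269]
29 2.175 [ 0.0103  0.0019 -0.0066] [0.684 0.087 0.263]
30 2.25 [ 0.0098  0.0018 -0.0074] [0.694 0.089 0.255]
```

```bash
python3 -m inch '[[255,0.0005,0,0.0124,0,0,0],[255,0.0014,0.0002,0.0123,0,0,0],[255,0.0023,0.0004,0.0122,0,0,0],[255,0.0032,0.0006,0.0119,0,0,0],[255,0,0,0,0,0,0]]'
```

```text
time_s: 3.28
ee_pos: [0.4368, 0.0426, 0.1747]
eef_rot: [-0.0, 0.643, 0.766, -0.0]
force: [-6.3, -2.4, -0.6]
gripper_width: 0.0085
grasp_force: 29.6
```

```bash
python3 -m inch '[[255,0.003,0.0004,0.0117,0,0,0],[255,0.0045,0.0006,0.0113,0,0,0],[255,0.0055,0.001,0.0109,0,0,0],[255,0.006,0.0012,0.0105,0,0,0],[255,0,0,0,0,0,0]]'
```

```text
time_s: 3.9
ee_pos: [0.46, 0.047, 0.2202]
eef_rot: [0.003, 0.643, 0.766, 0.004]
force: [13.8, 4.8, -12.9]
gripper_width: 0.0079
grasp_force: 30.6
```

```bash
python3 -m inch '[[255,0.0015,0.0002,-0.001,0,0,0],[255,0,0,0,0,0,0]]'; python3 -m inch '[[255,0.0072,0.0013,0.0099,0,0,0],[255,0.008,0.0014,0.0094,0,0,0],[255,0.0086,0.0016,0.0087,0,0,0],[255,0,0,0,0,0,0]]'
```

```text
time_s: 4.15
ee_pos: [0.4585, 0.0467, 0.2179]
eef_rot: [0.001, 0.643, 0.766, 0.001]
force: [4.1, 5.0, -3.5]
gripper_width: 0.0082
grasp_force: 30.0
time_s: 4.65
ee_pos: [0.483, 0.0513, 0.2452]
eef_rot: [0.001, 0.643, 0.766, 0.002]
force: [9.6, 5.5, -12.6]
gripper_width: 0.0077
grasp_force: 30.6
```

```bash
python3 -m inch '[[255,0.0100,0.002,0.0066,0,0,0],[255,0.0100,0.002,0.0068,0,0,0],[255,0.0105,0.002,0.0059,0,0,0],[255,0,0,0,0,0,0]]'
```

```text
time_s: 5.15
ee_pos: [0.5132, 0.0571, 0.2657]
eef_rot: [0.0, 0.643, 0.766, 0.001]
force: [-0.6, 5.9, -0.8]
gripper_width: 0.0072
grasp_force: 29.7
```

```bash
python3 -m inch '[[255,0.0108,0.0022,0.0052,0,0,0],[255,0.0112,0.0022,0.0043,0,0,0],[255,0.0115,0.0022,0.0035,0,0,0],[255,0,0,0,0,0,0]]'
```

```text
time_s: 5.65
ee_pos: [0.5469, 0.0636, 0.2787]
eef_rot: [0.001, 0.642, 0.766, 0.001]
force: [-0.4, 5.5, 0.6]
gripper_width: 0.0067
grasp_force: 29.6
```

Run:
```python
from h import *
im=viewer.grab_frame("side");c=cam("side")
print(proj(c,[.547,.0636,.2807]),proj(c,[.5469,.0636,.2617]))
u,v=proj(c,[.547,.0636,.2807]).astype(int)
cv2.imwrite("pics/s2.png",cv2.resize(cv2.convertScaleAbs(im[max(v-100,0):v+110,u-130:u+130],alpha=1.7,beta=20),None,fx=2.8,fy=2.8,interpolation=cv2.INTER_CUBIC))
print(u,v)
```

```text
[310.3729239  163.93422722] [309.8935757  169.50887676]
310 163
```

View pics/s2.png

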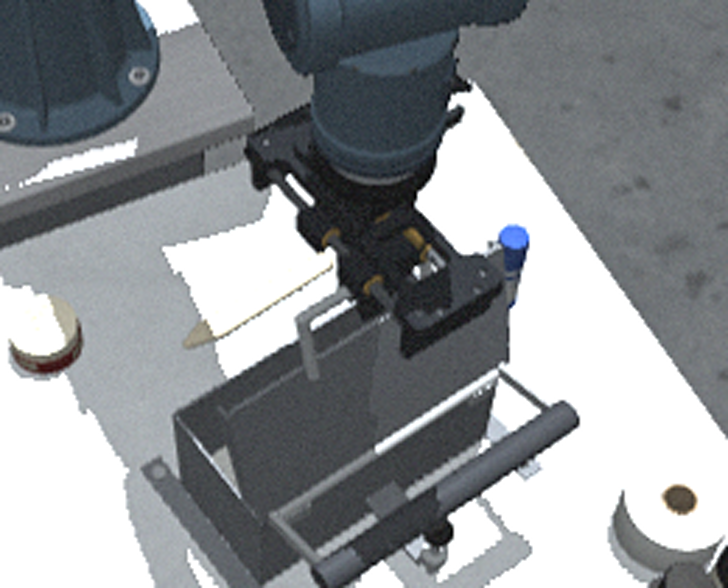

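The lid stands near upright with the bar still between the fingers, and the counterweight is above and in front of the stop screw. I'll continue in small steps.

```bash
python3 -m inch '[[255,0.0118,0.0024,0.0032,0,0,0],[255,0.012,0.0024,0.0023,0,0,0],[255,0,0,0,0,0,0]]'; python3 -m inch '[[255,0.008,0.0016,0.001,0,0,0],[255,0,0,0,0,0,0]]'
```

```text
time_s: 6.08
ee_pos: [0.5706, 0.0682, 0.283]
eef_rot: [0.0, 0.643, 0.766, 0.001]
force: [0.3, 5.5, -1.6]
gripper_width: 0.0068
grasp_force: 29.8
time_s: 6.32
ee_pos: [0.5782, 0.0696, 0.2836]
eef_rot: [0.0, 0.643, 0.766, 0.0]
force: [-0.1, 4.5, -2.9]
gripper_width: 0.0066
grasp_force: 29.9
```

```bash
python3 -m inch '[[232,0,0,0,0,0,0],[228,0,0,0,0,0,0],[224,0,0,0,0,0,0],[220,0,0,0,0,0,0],[216,0,0,0,0,0,0],[212,0,0,0,0,0,0],[208,0,0,0,0,0,0],[204,0,0,0,0,0,0],[200,0,0,0,0,0,0],[196,0,0,0,0,0,0]]';python3 -m inch '[[192,0,0,0,0,0,0],[188,0,0,0,0,0,0],[184,0,0,0,0,0,0],[180,0,0,0,0,0,0],[180,0,0,0,0,0,0]]'
python3 - <<'E'
from h import *
im=viewer.grab_frame("side")
cv2.imwrite("pics/s3.png",cv2.resize(cv2.convertScaleAbs(im[90:290,200:440],alpha=1.7,beta=20),None,fx=3,fy=3,interpolation=cv2.INTER_CUBIC))
for i in range(3): print(status.sense()["force"])
E
```

```text
time_s: 7.58
ee_pos: [0.577, 0.0694, 0.2837]
eef_rot: [-0.0, 0.643, 0.766, 0.0]
force: [1.3, 0.1, 1.1]
gripper_width: 0.0203
grasp_force: 0.7
time_s: 8.2
ee_pos: [0.577, 0.0694, 0.2837]
eef_rot: [-0.0, 0.643, 0.766, 0.0]
force: [1.4, 0.5, 1.0]
gripper_width: 0.0257
grasp_force: 0.8
[2.07329824 1.17091749 0.79429209]
[2.07329824 1.17091749 0.79429209]
[2.07329824 1.17091749 0.79429209]
```

View pics/s3.png

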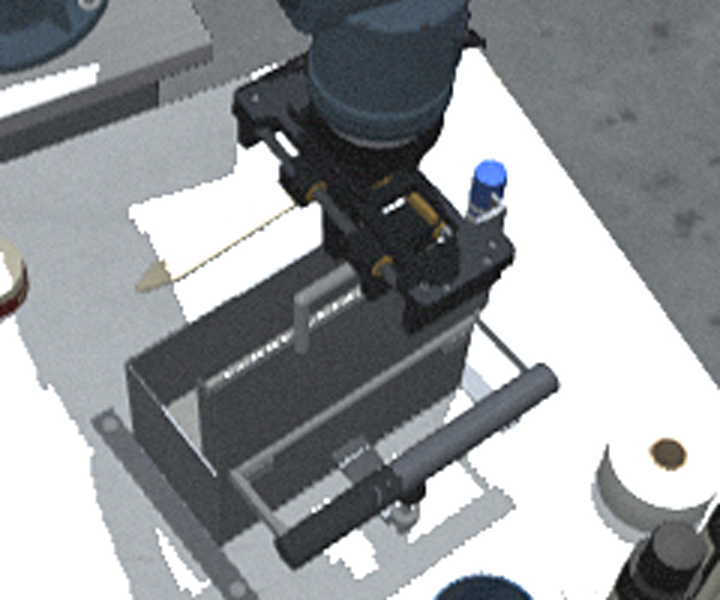

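The lid is roughly vertical and leaning lightly on the far finger; the counterweight isn't on its stop yet. I'll let the lid follow the finger.

```bash
python3 -m inch '[[180,0.006,0.0011,0,0,0,0],[180,0,0,0,0,0,0]]'; python3 -m inch '[[180,0.006,0.0011,0,0,0,0],[180,0,0,0,0,0,0]]'
```

```text
time_s: 8.5
ee_pos: [0.5834, 0.0705, 0.2836]
eef_rot: [-0.0, 0.643, 0.766, 0.0]
force: [2.6, 1.0, 0.0]
gripper_width: 0.0259
grasp_force: 1.0
time_s: 8.75
ee_pos: [0.5893, 0.0715, 0.2835]
eef_rot: [-0.0, 0.643, 0.766, -0.0]
force: [2.2, 0.6, -0.5]
gripper_width: 0.0262
grasp_force: 1.0
```

```bash
for i in 1; do python3 -m inch '[[180,0.008,0.0015,-0.0007,0,0,0],[180,0,0,0,0,0,0]]'; done; python3 -m inch '[[180,0.008,0.0015,-0.001,0,0,0],[180,0,0,0,0,0,0]]'
```

```text
time_s: 9.0
ee_pos: [0.5975, 0.0731, 0.2829]
eef_rot: [0.0, 0.643, 0.766, 0.0]
force: [1.4, 1.2, -0.7]
gripper_width: 0.0259
grasp_force: 1.1
time_s: 9.25
ee_pos: [0.6056, 0.0745, 0.2819]
eef_rot: [0.0, 0.643, 0.766, 0.0]
force: [2.2, 0.6, -0.2]
gripper_width: 0.0259
grasp_force: 1.1
```

```bash
python3 -m inch '[[180,0.006,0.0011,-0.001,0,0,0],[180,0,0,0,0,0,0]]' | grep -E 'ee_pos|^force|grasp'
```

```text
ee_pos: [0.6114, 0.0757, 0.2809]
force: [2.3, 1.2, -0.3]
grasp_force: 1.1
```

```bash
python3 -m inch '[[180,0.006,0.0011,-0.0015,0,0,0],[180,0,0,0,0,0,0]]' | grep -E 'ee_pos|^force|grasp'
```

```text
ee_pos: [0.6174, 0.0768, 0.2795]
force: [1.7, 1.0, -0.0]
grasp_force: 1.2
```

```bash
python3 -m inch '[[180,0.008,0.0015,-0.002,0,0,0],[180,0,0,0,0,0,0]]' | grep -E 'ee_pos|^force|grasp'
```

```text
ee_pos: [0.6256, 0.0783, 0.2774]
force: [1.5, 1.2, -0.3]
grasp_force: 1.2
```

```bash
python3 -m inch '[[180,0.008,0.0015,-0.0025,0,0,0],[180,0,0,0,0,0,0]]' | grep -E 'ee_pos|^force|grasp'
```

```text
ee_pos: [0.6335, 0.0798, 0.2748]
force: [3.3, 1.3, -0.1]
grasp_force: 1.3
```

```bash
python3 -m inch '[[180,0.008,0.0015,-0.003,0,0,0],[180,0,0,0,0,0,0]]' | grep -E 'ee_pos|^force|grasp'
```

```text
ee_pos: [0.6415, 0.0813, 0.2717]
force: [3.0, 0.6, -0.9]
grasp_force: 1.3
```

```bash
python3 -m inch '[[180,0.005,0.001,-0.002,0,0,0],[180,0,0,0,0,0,0]]' | grep -E 'ee_pos|^force|grasp'
```

```text
ee_pos: [0.6463, 0.0822, 0.2698]
force: [2.1, 0.5, -1.6]
grasp_force: 1.2
```

```bash
python3 -m inch '[[180,0.006,0.0011,-0.003,0,0,0],[180,0,0,0,0,0,0]]' | grep -E 'ee_pos|^force|grasp'
```

```text
ee_pos: [0.6524, 0.0834, 0.2668]
force: [2.7, 1.4, -1.0]
grasp_force: 1.3
```

```bash
python3 -m inch '[[180,0.006,0.0011,-0.003,0,0,0],[180,0,0,0,0,0,0]]' | grep -E 'ee_pos|^force|grasp'
```

```text
ee_pos: [0.6579, 0.0844, 0.2634]
force: [0.5, -0.6, 0.4]
grasp_force: 0.0
```

```bash
python3 -m inch '[[170,0.004,0.0007,0,0,0,0],[150,0,0,0,0,0,0],[150,0,0,0.02,0,0,0],[150,0,0,0.03,0,0,0],[150,0,0,0.03,0,0,0],[150,0,0,0.03,0,0,0],[150,0,0,0,0,0,0],[150,0,0,0,0,0,0]]'
python3 - <<'E'
from h import *
im=viewer.grab_frame("side")
cv2.imwrite("pics/s4.png",cv2.resize(cv2.convertScaleAbs(im[60:310,140:440],alpha=1.7,beta=20),None,fx=2.4,fy=2.4,interpolation=cv2.INTER_CUBIC))
print(status.sense()["qpos"])
E
```

```text
time_s: 12.25
ee_pos: [0.6617, 0.0851, 0.3734]
eef_rot: [-0.0, 0.643, 0.766, -0.0]
force: [-0.2, 0.2, -0.1]
gripper_width: 0.0362
grasp_force: 0.0
[-4.95914159e-02  3.23262005e-01  1.20169521e+00 -2.14049220e-05
  1.61877250e+00 -2.24417580e-01]
```

View pics/s4.png

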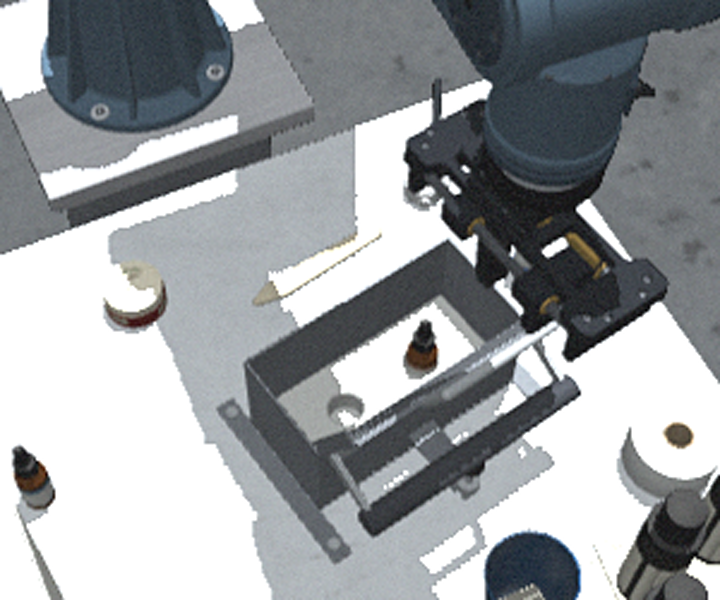

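The lid rests open. The socket shows at about (285,229) in the full side image and dropper_b stands in its place. I'll turn the tool 90° and look at the socket from above.

```bash
python3 -m inch '[[0,-0.0139,-0.0079,0,0,0,10],[0,-0.0139,-0.0079,0,0,0,10],[0,-0.0139,-0.0079,0,0,0,10],[0,-0.0139,-0.0079,0,0,0,10],[0,-0.0139,-0.0079,0,0,0,10],[0,-0.0139,-0.0079,0,0,0,10],[0,-0.0139,-0.0079,0,0,0,10],[0,-0.0139,-0.0079,0,0,0,10],[0,-0.0139,-0.0079,-0.03,0,0,10],[0,0,0,-0.04,0,0,0]]'; python3 -m inch '[[0,0,0,0,0,0,0],[0,0,0,0,0,0,0]]'
python3 - <<'E'
from h import *
c=cam("wrist");im=viewer.grab_frame("wrist")
np.savez("w2.npz",K=c[0],R=c[1],e=c[2])
print(proj(c,[.537,.014,.038]),proj(c,[.521,.1027,.11]))
cv2.imwrite("pics/w2.png",im)
E
```

```text
time_s: 13.55
ee_pos: [0.5362, 0.0136, 0.3029]
eef_rot: [0.0, -0.088, 0.996, -0.0]
force: [0.0, 0.4, 0.4]
gripper_width: 0.0883
grasp_force: 0.0
time_s: 13.8
ee_pos: [0.5372, 0.014, 0.3047]
eef_rot: [0.0, -0.087, 0.996, -0.0]
force: [-0.4, -0.7, 1.0]
gripper_width: 0.088
grasp_force: 0.0
[281.10690579 176.50963911] [366.24799741 188.08132145]
```

View pics/w2.png

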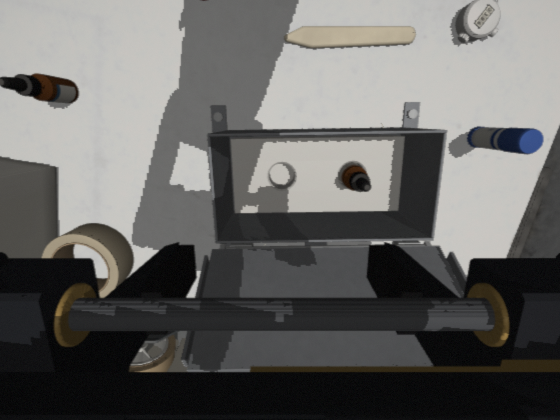

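The wrist view shows the socket at (281,175), dropper_b at (355,178), the loose bottle at (45,88) and the glue stick at (510,138). I'll refine the socket centre, and take a second wrist view on the way.

```bash
cat > soc.py <<'E'
from h import *
import sys
def socket(im,c,guess):
    u,v=proj(c,guess).astype(int);r=20
    g=cv2.resize(cv2.cvtColor(im[v-r:v+r,u-r:u+r],cv2.COLOR_BGR2GRAY),None,fx=8,fy=8,interpolation=cv2.INTER_CUBIC)
    R0=8*c[0][0,0]*.017/np.linalg.norm(c[2]-guess)
    h=cv2.HoughCircles(cv2.GaussianBlur(g,(9,9),0),cv2.HOUGH_GRADIENT_ALT if 0 else cv2.HOUGH_GRADIENT,1,30,param1=60,param2=8,minRadius=int(R0*.85),maxRadius=int(R0*1.15))
    out=[((x+.5)/8-.5+u-r,(y+.5)/8-.5+v-r,rr/8) for x,y,rr in h[0][:3]]
    print("R0",R0/8,np.round(out,2)); return out[0][:2]
E
python3 - <<'E'
from soc import *
d=np.load("w2.npz");c=(d["K"],d["R"],d["e"]);im=cv2.imread("pics/w2.png")
p=socket(im,c,np.array([.537,.014,.038]));print(p,onz(c,*p,.038))
E
python3 -m inch '[[0,0,0.02,-0.02,0,0,0],[0,-0.02,0.02,-0.02,0,0,0],[0,-0.02,0,0,0,0,0],[0,0,0,0,0,0,0],[0,0,0,0,0,0,0]]' | grep ee_pos
python3 - <<'E'
from soc import *
c2=cam("wrist");im2=viewer.grab_frame("wrist");cv2.imwrite("pics/w3.png",im2);np.savez("w3.npz",K=c2[0],R=c2[1],e=c2[2])
p2=socket(im2,c2,np.array([.537,.014,.038]));print(p2,onz(c2,*p2,.038))
d=np.load("w2.npz");c=(d["K"],d["R"],d["e"]);p=socket(cv2.imread("pics/w2.png"),c,np.array([.537,.014,.038]))
print("tri",tri(c,p,c2,p2))
print("bottle pred",proj(c2,[.48,-.28,.0]),proj(c2,[.48,-.28,.1]))
E
```

```text
R0 13.198478132304244 [[281.12 172.62  11.71]
 [280.75 176.5   11.56]
 [279.5  168.62  15.05]]
(np.float64(281.125), np.float64(172.625)) [0.53205813 0.01315114 0.038     ]
ee_pos: [0.4982, 0.0538, 0.2655]
R0 14.205109224010426 [[243.38 205.25  14.96]
 [246.38 201.    12.74]]
(np.float64(243.375), np.float64(205.25)) [0.53353344 0.01442824 0.038     ]
R0 13.198478132304244 [[281.12 172.62  11.71]
 [280.75 176.5   11.56]
 [279.5  168.62  15.05]]
tri (array([0.53236138, 0.01384042, 0.03987309]), np.float64(0.0019030368597768895))
bottle pred [ 12.523551   114.18568434] [-79.57802191 112.51454283]
```

Run:
```python
from soc import *
for n in("w2","w3"):
    d=np.load(n+".npz");c=(d["K"],d["R"],d["e"]);im=cv2.imread(f"pics/{n}.png")
    g=cv2.cvtColor(im,cv2.COLOR_BGR2GRAY);u,v=proj(c,[.537,.014,.038]).round().astype(int);print(n,u,v)
    for r in range(v-18,v+17): print(r,' '.join(f"{x:3d}" for x in g[r,u-18:u+19]))
```

```text
w2 281 177
159 188 188 187 188 189 189 188 189 188 188 188 188 187 188 188 189 188 189 190 188 187 190 188 188 189 188 189 188 189 190 189 188 189 188 189 189 188
160 188 188 188 188 187 189 188 189 187 189 188 188 189 189 189 189 190 189 188 187 189 190 188 188 189 189 188 190 189 189 189 189 189 189 189 188 188
161 189 188 188 189 190 189 189 189 189 189 189 189 188 187 186 183 183 182 178 175 181 183 184 185 188 189 191 191 190 191 190 191 189 190 190 190 190
162 190 188 189 190 190 189 190 189 190 190 189 188 185 176 159 150 145 139 134 134 135 139 146 155 174 185 189 190 190 191 191 190 191 191 190 191 190
163 189 188 190 189 190 189 190 189 189 189 186 177 160 147 143 138 134 131 127 121 112 116 123 129 138 155 174 186 189 190 191 190 190 191 191 190 191
164 188 188 189 189 190 189 190 189 188 182 166 149 156 168 178 185 184 185 181 162 111 104 104 107 113 124 140 166 184 188 190 190 190 190 191 191 191
165 189 189 189 189 189 189 189 188 179 160 153 166 185 187 189 190 190 190 189 170 128 120 115 102 103 107 118 134 154 176 189 190 190 191 191 191 190
166 189 189 189 190 189 1
[... 8861 characters left out ...]
 101 120 102 100  96  88  91 100 110 122 140 145 148 155 168 174 176 176 175 177 177 176 175
221  94  93  93  94  94  93  94  95  94  93  92  88  87  89 114 147 147 146 147 145 145 145 146 149 152 158 165 172 175 175 176 176 176 176 176 176 176
222  95  94  95  93  94  93  95  94  94  95  94  94  94  97 121 157 159 158 153 155 155 159 160 164 168 173 174 176 175 176 175 175 175 175 176 176 175
223  94  94  93  94  94  94  95  94  95  94  95  95  92  97 128 170 173 172 173 172 173 174 173 174 175 174 175 174 174 175 175 176 176 175 175 176 174
224  94  95  95  94  93  93  94  94  94  93  93  93  94  99 130 172 175 174 175 175 175 175 175 174 175 175 176 175 174 175 175 175 175 175 174 174 173
```

Run:
```python
from soc import *
L=lambda n:(lambda d:(d["K"],d["R"],d["e"]))(np.load(n+".npz"))
a,b=L("w2"),L("w3")
print(onz(a,281.6,175.3,.038),onz(b,243.2,206.8,.038),tri(a,(281.6,175.3),b,(243.2,206.8)))
s=cam("side");print(onz(s,285,229,.038), proj(b,[.537,.014,.038]))
```

```text
[0.53534906 0.01434967 0.038     ] [0.53545934 0.01449306 0.038     ] (array([0.53541958, 0.01442048, 0.03793118]), np.float64(0.0001791788843251193))
[0.53753061 0.01610191 0.038     ] [242.6058702  207.96006957]
```

```bash
python3 -m inch '[[0,0,-0.05,0.02,0,0,0],[0,0,-0.055,0,0,0,0],[0,0,-0.055,0,0,0,0],[0,0,-0.055,0,0,0,0],[0,-0.004,-0.055,0,0,0,0],[0,-0.004,-0.055,0,0,0,0],[0,-0.006,-0.01,0,0,0,0],[0,-0.006,0,0,0,0,0],[0,0,0,0,0,0,0],[0,0,0,0,0,0,0]]'
python3 - <<'E'
from h import *
c=cam("wrist");im=viewer.grab_frame("wrist");cv2.imwrite("pics/w4.png",im);np.savez("w4.npz",K=c[0],R=c[1],e=c[2])
p0,p1=proj(c,[.48,-.28,0]),proj(c,[.4826,-.2804,.1]);print(p0,p1)
f=im.astype(int);x0,y0=np.minimum(p0,p1).astype(int)-35;x1,y1=np.maximum(p0,p1).astype(int)+35
x0,y0=max(x0,0),max(y0,0)
m=(f.max(2)<110);am=((f[...,2]-f[...,0])>35)&(f[...,2]<200)
for n,k in(("dark",m),("amber",am)):
    k=k.copy();k[:y0]=0;k[y1:]=0;k[:,:x0]=0;k[:,x1:]=0
    nn,l,st,ce=cv2.connectedComponentsWithStats(k.astype(np.uint8))
    for i in range(1,nn):
        if st[i,4]>25: print(n,st[i],ce[i].round(1))
E
```

```text
time_s: 15.78
ee_pos: [0.4773, -0.2798, 0.2843]
eef_rot: [0.0, -0.088, 0.996, -0.0]
force: [-0.6, 0.9, -0.1]
gripper_width: 0.0886
grasp_force: 0.0
[280.57042546 176.22616704] [279.59815841 195.51166089]
dark [ 244  141   71   89 5073] [275.6 178.7]
```

Run:
```python
from h import *
im=cv2.imread("pics/w4.png");f=im.astype(int)
for v in range(140,232,4):
    print(v,' '.join("%d/%d"%(f[v,u].max(),f[v,u,2]-f[v,u,0]) for u in range(248,314,4)))
```

```text
140 93/1 92/2 92/1 89/1 90/1 91/1 93/1 92/1 91/1 93/1 92/1 92/0 92/1 92/1 92/1 91/0 90/0
144 92/1 93/1 92/1 90/1 90/2 90/1 92/1 92/2 93/2 90/1 93/1 92/1 92/1 91/2 92/1 92/2 91/1
148 92/1 93/1 94/1 91/1 91/1 90/1 91/1 92/2 91/1 93/1 92/1 93/1 91/0 91/2 91/1 92/2 90/0
152 92/1 92/1 92/1 92/2 93/2 92/1 92/2 92/1 91/1 91/2 90/1 92/1 92/1 89/1 91/0 91/2 91/1
156 93/1 93/2 93/2 92/1 93/1 93/2 92/2 93/0 91/1 91/1 91/1 93/2 92/1 91/1 92/1 92/2 90/1
160 94/0 93/1 92/1 91/0 92/0 91/1 93/1 92/1 92/1 91/1 92/2 92/1 90/1 90/0 91/0 92/2 92/2
164 94/3 93/1 94/1 92/1 93/1 90/1 91/0 92/0 91/1 92/1 92/1 90/1 91/2 90/2 91/1 91/1 91/2
168 92/1 93/2 92/2 94/2 93/1 92/1 91/2 40/3 53/3 33/13 70/5 92/2 90/2 89/2 91/2 91/1 89/1
172 90/1 91/1 93/0 93/1 93/1 92/2 42/0 25/23 34/25 29/22 22/19 89/1 89/1 90/1 90/2 90/1 89/1
176 93/2 91/1 92/3 93/2 92/1 87/1 34/26 34/25 29/24 32/24 30/24 67/5 91/0 92/1 91/1 90/0 89/1
180 92/1 90/1 90/2 92/1 92/1 80/5 32/26 15/1 20/2 15/2 22/15 39/10 91/2 92/1 92/0 89/0 99/2
184 92/2 94/2 93/0 92/1 92/1 67/8 14/4 20/0 7/0 15/1 23/2 31/21 92/1 91/1 92/2 158/2 167/1
188 101/2 91/0 90
[... 335 characters left out ...]
1 167/2 171/4
204 132/2 163/2 95/1 93/1 92/1 92/2 91/1 93/1 95/2 94/1 94/1 165/3 171/3 170/3 168/2 170/2 171/4
208 171/3 171/3 105/1 93/0 94/2 92/1 94/1 93/1 93/1 100/1 173/5 172/4 171/3 170/1 167/1 170/2 171/3
212 174/5 172/4 103/2 94/1 93/1 94/2 93/1 93/1 92/1 102/3 171/4 173/5 171/1 170/2 168/2 169/3 170/1
216 173/5 146/4 95/1 94/2 93/1 92/0 93/1 94/2 92/2 127/2 173/5 173/4 169/2 170/1 169/2 169/3 171/3
220 94/0 93/1 94/1 93/1 93/1 92/1 92/1 92/1 91/1 100/1 173/5 173/4 169/2 167/2 168/2 171/3 173/5
224 93/2 92/1 93/1 95/2 93/1 92/1 93/1 92/2 91/0 127/2 172/3 173/4 170/2 167/2 168/2 171/3 172/3
228 91/1 90/0 92/1 94/1 93/1 93/2 92/1 92/1 94/2 101/1 173/5 173/5 170/2 167/1 169/2 170/3 171/4
```

Run:
```python
from h import *
d=np.load("w4.npz");c=(d["K"],d["R"],d["e"]);im=cv2.imread("pics/w4.png")
m=(im.max(2)<70)[150:210,255:305].astype(np.uint8)
n,l,st,ce=cv2.connectedComponentsWithStats(m);i=1+st[1:,4].argmax();k=l==i
for v in range(60):
    u=np.nonzero(k[v])[0]
    if len(u): print(v+150,u.min()+255,u.max()+255,end=' | ')
v,u=np.nonzero(k);t,b=v.min()+150-.5,v.max()+150+.5;uc=(u.min()+u.max())/2+255
print("\n",t,b,uc,"base near",onz(c,uc,t,0),"bulb far",onz(c,uc,b,.102),"mid bulb row",onz(c,uc,188.5,.102))
```

```text
166 278 283 | 167 276 286 | 168 274 287 | 169 273 288 | 170 272 289 | 171 271 290 | 172 271 290 | 173 271 291 | 174 270 291 | 175 270 291 | 176 270 292 | 177 269 292 | 178 269 292 | 179 269 292 | 180 269 293 | 181 269 293 | 182 268 293 | 183 268 293 | 184 268 293 | 185 268 293 | 186 269 293 | 187 269 292 | 188 269 292 | 189 270 292 | 190 270 291 | 191 271 290 | 192 272 290 | 193 272 289 | 194 273 288 | 195 274 287 | 196 275 286 | 197 276 284 | 198 279 282 | 
 165.5 198.5 280.5 base near [ 0.46586811 -0.28260828  0.        ] bulb far [ 0.4850698  -0.27901258  0.102     ] mid bulb row [ 0.47473713 -0.28084964  0.102     ]
```

Run:
```python
from h import *
d=np.load("w4.npz");c=(d["K"],d["R"],d["e"])
print(onz(c,280.5,198.5,.062),onz(c,280.5,184.5,.062),onz(c,280.5,165.5,0))
a=onz(c,280.5,198.5,.062)
# height check: near base edge & far shoulder edge 30mm apart along box-x view
t=cam("top");s=cam("side");print(onz(t,412,247,0))
```

```text
[ 0.49495089 -0.2773271   0.062     ] [ 0.47867829 -0.28022023  0.062     ] [ 0.46586811 -0.28260828  0.        ]
[ 0.47680294 -0.2801978   0.        ]
```

```bash
python3 -m inch '[[60,0.003,0,-0.04,0,0,0],[60,0,0,-0.05,0,0,0],[60,0,0,-0.05,0,0,0],[60,0,0,-0.04,0,0,0],[60,0,0,-0.023,0,0,0],[60,0,0,0,0,0,0],[60,0,0,0,0,0,0]]'
```

```text
time_s: 16.7
ee_pos: [0.4808, -0.2812, 0.0822]
eef_rot: [0.001, -0.088, 0.996, -0.001]
force: [0.4, 0.1, 0.5]
gripper_width: 0.0672
grasp_force: 0.0
```

```bash
python3 -m inch '[[170,0,0.001,-0.001,0,0,0],[190,0,0,0,0,0,0],[220,0,0,0,0,0,0],[255,0,0,0,0,0,0],[255,0,0,0,0,0,0],[255,0,0,0,0,0,0],[255,0,0,0,0,0,0]]'; python3 -m inch '[[255,0,0,0.03,0,0,0],[255,0,0,0.05,0,0,0],[255,0,0,0.05,0,0,0],[255,0,0,0.04,0,0,0],[255,0,0,0.02,0,0,0],[255,0,0,0,0,0,0]]'
```

```text
time_s: 17.58
ee_pos: [0.48, -0.28, 0.0801]
eef_rot: [0.0, -0.087, 0.996, -0.0]
force: [-0.5, -0.1, 1.3]
gripper_width: 0.0209
grasp_force: 30.0
time_s: 18.32
ee_pos: [0.4805, -0.2806, 0.2716]
eef_rot: [0.001, -0.087, 0.996, -0.001]
force: [0.1, -0.7, -1.8]
gripper_width: 0.0216
grasp_force: 30.0
```

```bash
python3 -m inch '[[255,0.009,0.049,0,0,0,0],[255,0.009,0.049,0,0,0,0],[255,0.009,0.049,0,0,0,0],[255,0.009,0.049,0,0,0,0],[255,0.009,0.049,0,0,0,0],[255,0.01,0.05,0,0,0,0],[255,0,0,0,0,0,0],[255,0,0,-0.05,0,0,0],[255,0,0,-0.05,0,0,0],[255,0,0,0,0,0,0]]'; python3 -m inch '[[255,0,0,-0.02,0,0,0],[255,0,0,-0.015,0,0,0],[255,0,0,0,0,0,0],[255,0,0,0,0,0,0]]'
python3 - <<'E'
from h import *
c=cam("wrist");w=viewer.grab_frame("wrist");s=viewer.grab_frame("side");cs=cam("side")
S=np.array([.5354,.0144,.038]);print(c[2],proj(c,S),proj(cs,S),status.sense()["ee_pos"])
u,v=proj(cs,S).astype(int);a=cv2.resize(cv2.convertScaleAbs(s[v-50:v+30,u-35:u+45],alpha=1.7,beta=20),(395,395),interpolation=cv2.INTER_CUBIC)
u,v=proj(c,S).astype(int);b=cv2.resize(cv2.convertScaleAbs(w[v-60:v+60,u-60:u+60],alpha=1.7,beta=20),(395,395),interpolation=cv2.INTER_CUBIC)
cv2.imwrite("pics/c5.png",np.hstack([a,b]))
E
```

```text
time_s: 19.58
ee_pos: [0.531, 0.0147, 0.1651]
eef_rot: [-0.005, -0.087, 0.996, 0.001]
force: [-0.4, -0.1, 0.1]
gripper_width: 0.0209
grasp_force: 30.0
time_s: 20.08
ee_pos: [0.5355, 0.0147, 0.136]
eef_rot: [0.001, -0.087, 0.996, -0.0]
force: [0.3, -0.1, -1.0]
gripper_width: 0.0213
grasp_force: 30.0
[0.46649407 0.00255863 0.26398527] [280.75160496 215.22310611] [283.92979745 228.53363136] [0.5355519  0.01485428 0.1360592 ]
```

View pics/c5.png

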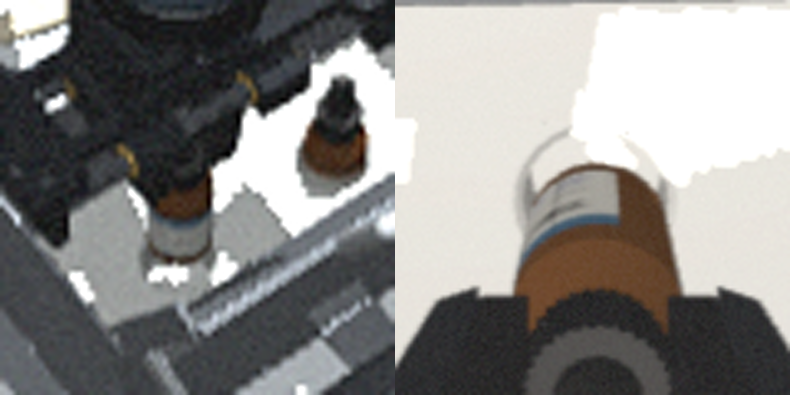

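Left (side): the bottle hangs over the socket beside dropper_b. Right (wrist): its base edge is at crop row ~165, inside the socket ring (top row ~128, columns 517–675).

Run:
```python
from h import *
c=cam("wrist");u0,v0=280-60,215-60;k=395/120
q=lambda a,b,z:onz(c,u0+(a-395)/k-.5,v0+b/k-.5,z)
print("bottle near base",q(600,165,.056)," socket near rim",q(598,127,.038),"L/R rim",q(518,190,.038),q(677,190,.038),"bottle L/R",q(522,225,.056),q(676,225,.056))
```

```text
bottle near base [0.52229034 0.01292432 0.056     ]  socket near rim [0.51842158 0.0118103  0.038     ] L/R rim [ 0.53628218 -0.00373801  0.038     ] [0.52990642 0.03231326 0.038     ] bottle L/R [ 0.53830066 -0.00118795  0.056     ] [0.53256156 0.03126308 0.056     ]
```

```bash
python3 -m inch '[[255,-0.001,-0.0005,0,0,0,0],[255,0,0,-0.008,0,0,0],[255,0,0,-0.008,0,0,0],[255,0,0,-0.006,0,0,0],[255,0,0,0,0,0,0],[255,0,0,0,0,0,0]]'; python3 -m inch '[[255,0,0,-0.006,0,0,0],[255,0,0,-0.006,0,0,0],[255,0,0,0,0,0,0]]'
```

```text
time_s: 20.92
ee_pos: [0.534, 0.0145, 0.113]
eef_rot: [-0.0, -0.087, 0.996, 0.0]
force: [-0.7, 0.3, 0.0]
gripper_width: 0.0211
grasp_force: 30.0
time_s: 21.3
ee_pos: [0.5335, 0.0145, 0.1003]
eef_rot: [-0.001, -0.087, 0.996, 0.0]
force: [-0.4, 0.1, -0.3]
gripper_width: 0.0212
grasp_force: 30.0
```

```bash
python3 -m inch '[[255,0,0,-0.005,0,0,0],[255,0,0,-0.004,0,0,0],[255,0,0,0,0,0,0],[255,0,0,0,0,0,0]]'; python3 -m inch '[[255,0,0,-0.002,0,0,0],[255,0,0,0,0,0,0],[255,0,0,0,0,0,0]]'
```

```text
time_s: 21.8
ee_pos: [0.5339, 0.0145, 0.092]
eef_rot: [-0.0, -0.087, 0.996, 0.0]
force: [-0.0, -0.6, 0.1]
gripper_width: 0.0211
grasp_force: 30.0
time_s: 22.18
ee_pos: [0.5339, 0.0145, 0.09]
eef_rot: [-0.0, -0.087, 0.996, -0.0]
force: [-0.1, -0.3, -1.6]
gripper_width: 0.0213
grasp_force: 30.0
```

```bash
python3 -m inch '[[255,0,0,-0.001,0,0,0],[255,0,0,0,0,0,0],[255,0,0,0,0,0,0]]'; python3 -m inch '[[255,0,0,-0.001,0,0,0],[255,0,0,0,0,0,0],[255,0,0,0,0,0,0]]'
```

```text
time_s: 22.55
ee_pos: [0.5339, 0.0145, 0.089]
eef_rot: [-0.0, -0.087, 0.996, -0.0]
force: [-0.4, 0.2, -0.9]
gripper_width: 0.0211
grasp_force: 30.0
time_s: 22.92
ee_pos: [0.534, 0.0145, 0.0881]
eef_rot: [0.0, -0.087, 0.996, -0.0]
force: [0.4, -0.2, -0.4]
gripper_width: 0.0215
grasp_force: 30.0
```

```bash
python3 -m inch '[[255,0,0,-0.0007,0,0,0],[190,0,0,0,0,0,0],[180,0,0,0,0,0,0],[170,0,0,0,0,0,0],[150,0,0,0,0,0,0],[130,0,0,0,0,0,0],[130,0,0,0,0,0,0]]'; python3 -m inch '[[130,0,0,0.01,0,0,0],[130,0,0,0.02,0,0,0],[130,0,0,0.04,0,0,0],[130,0,0,0.05,0,0,0],[130,0,0,0.05,0,0,0],[130,0,0,0.05,0,0,0],[130,0,0,0,0,0,0],[130,0,0,0,0,0,0]]'
python3 - <<'E'
from h import *
c=cam("wrist");w=viewer.grab_frame("wrist");cv2.imwrite("pics/w6.png",w)
print(proj(c,[.5354,.0144,.110]),proj(c,[.5354,.0144,.07]))
u,v=proj(c,[.5354,.0144,.07]).astype(int)
m=(w.max(2)<80)[v-40:v+40,u-40:u+40].astype(np.uint8)
n,l,st,ce=cv2.connectedComponentsWithStats(m)
for i in range(1,n):
    if st[i,4]>60: print(st[i]+[u-40,v-40,0,0,0])
s=viewer.grab_frame("side");cv2.imwrite("pics/s6.png",s)
cs=cam("side");f=s.astype(int);am=((f[...,2]-f[...,0])>18)&(f[...,2]<110)
am[:150]=0;am[260:]=0;am[:,:260]=0;am[:,360:]=0
n,l,st,ce=cv2.connectedComponentsWithStats(am.astype(np.uint8))
for i in range(1,n):
    if st[i,4]>20: print("side",st[i],ce[i])
print(proj(cs,[.5354,.0144,.06]),proj(cs,[.519,.103,.06]))
E
```

```text
time_s: 23.8
ee_pos: [0.5339, 0.0145, 0.0873]
eef_rot: [-0.0, -0.087, 0.996, 0.0]
force: [0.1, -0.4, -0.3]
gripper_width: 0.043
grasp_force: 0.0
time_s: 24.8
ee_pos: [0.5335, 0.0146, 0.3072]
eef_rot: [-0.0, -0.087, 0.996, -0.0]
force: [-0.2, -0.6, -0.4]
gripper_width: 0.0434
grasp_force: 0.0
[280.62579225 189.79407918] [280.66570598 182.5562429 ]
[268 166  25  28 525]
[240 214  80   8 573]
side [310 203  13  10  65] [315.36923077 208.29230769]
side [277 222  13  10  56] [282.30357143 227.60714286]
[283.97552099 223.9310128 ] [315.73559223 203.93171417]
```

```bash
python3 -c "
from plant import ticket;print(ticket.finish_job())"
```

```text
the job is handed in; nothing more can be done
None
```

I handed the job in at about 25 s of the 72 s; the hand-in gave no verdict. The lid rests open on its stop. The dropper bottle stands in the empty socket, checked only with colour masks on the last wrist and side pictures. The other bottle was not moved, and the glue stick was never approached.

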